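# Refit the radio's dial knob and hold it pressed in

### The job

The ivory tuning knob has come off the table radio and lies on the sideboard: pick it up, turn it so that the flat in its bore matches the flat of the bare D-shaft on the radio's top, and push it fully home on the shaft without forcing it. Then press the dial right in against its spring, as for a long press, and finish while still holding it pressed in. Leave everything else on the sideboard where it is.

Things in the scene. Friction and masses are not known exactly. Their poses are not given: they have to be found in the camera images.
- knob: The loose knob: a ribbed ivory cylinder 44 mm in diameter and 26 mm tall, 30 to 65 g, standing upright on the sideboard, bore downward. Origin: centre of its underside; z up along its axis. A black pointer line on its face runs from the centre out along +x, the side on which the flat of its bore lies. It may be gripped across any diameter.
- knob_bore (a point): Blind end of the knob's D-shaped bore: on the axis, 14 mm above the underside where the bore opens; axes as the knob's. The bore is 11 mm in diameter, with a flat 2.4 mm from the axis on the +x side. With the knob home on the shaft this point meets shaft_tip, x along x; its underside is then 6 mm above the radio's top panel, or 2 mm when pressed right in.
- shaft_tip (a point): End of the bare dial shaft, which stands up (z) from a dark disc with a steel rim on the radio's top. 10 mm in diameter, 20 mm out of the panel: brass and round for the lowest 5.5 mm, white with a flat above. The flat is 2 mm from the axis and faces this point's +x. The last 2 mm are chamfered to 7 mm across. The shaft turns at 0.015 N m and can be pushed down 4 mm.
- dial_press (a joint): How far the dial shaft is pushed down into the radio: 0 m out, 0.004 m fully in. The return spring takes 3 N to start and 7 N at the full 4 mm; then there is a hard stop.
- radio: Walnut table radio, 250 mm wide (y), 115 mm deep (x), top panel at 146 mm, fixed. Origin: centre of its underside; grille and display face -x. The bare shaft is 8 mm to -x of the middle of the top and 75 mm to -y. A like ivory knob, already fitted, 28 mm tall, stands 75 mm to +y; between them are flat preset keys. A folded aerial under 10 mm high runs along the rear edge.
- puzzle_ring: Steel puzzle ring, 49 mm across, 13 mm tall, lying flat; to be left alone. Origin: centre of its underside. It and the knob may swap places.
- bowl: Small blue ceramic bowl, 116 mm across, 48 mm tall; to be left alone. Origin: centre of its underside.
- jar: Glass marble jar with clip-on lid, 88 mm across, 114 mm tall; to be left alone. Origin: centre of its underside.
- torch: Black aluminium torch, 135 mm long along its x, 34 mm thick, lying down; to be left alone. Origin: underneath, 70 mm from its tail end.
- pegboard: Wooden peg board, 220 mm (x) by 80 mm (y), 24 mm thick, with eight round holes and a slot along its middle; to be left alone. Origin: centre of its underside.
- peg0: A yellow plastic peg, 55 mm long with a 22 mm head, standing in a hole of the peg board; to be left alone. Origin: centre of its foot.
- peg1: A green plastic peg, 55 mm long with a 22 mm head, standing in a hole of the peg board; to be left alone. Origin: centre of its foot.
- peg2: A yellow plastic peg, 55 mm long with a 22 mm head, standing in a hole of the peg board; to be left alone. Origin: centre of its foot.
- peg3: A green plastic peg, 55 mm long with a 22 mm head, standing in a hole of the peg board; to be left alone. Origin: centre of its foot.
Not all that is in view belongs to the job. What is meant by the knob is not blue or turquoise, and is the smaller of those in its own colour.

How it is judged:
On the way, in this order (a step that is already met when the one before it is completed fails the run):
1. the knob is lifted off the sideboard in the gripper (height (world z) of knob above 0.04 m and contact force between the fingers and knob above 0.5 N), for 0.2 s.
2. the knob is home on the D-shaft (z of knob_bore in the frame of shaft_tip below 0.0025 m and horizontal distance between knob_bore and shaft_tip below 0.002 m and angle between the x axis of knob and the x axis of shaft_tip, either way round below 0.35 rad and angle between knob's own z axis and vertical below 0.12 rad), for 0.2 s.
At the end, for the whole second after the job is handed in: The knob is home on the shaft (end of its bore within 2.5 mm of the shaft's tip along the shaft and 2 mm across it, flats within 0.35 rad, upright within 0.12 rad), the dial is pressed in by more than 3 of its 4 mm, and the gripper's fingers are still on the knob with more than 2 N, at rest (all of step 2 and value of joint dial_press above 0.003 m and contact force between the fingers and knob above 2 N and linear speed of knob below 0.02 m/s); the arm keeps its last pose, push and grip.
It fails at once if another thing on the sideboard is moved by more than 20 mm (distance of any of puzzle_ring, bowl, jar, torch, pegboard, peg0, peg1, peg2, peg3 from where it was at the start of the episode above 0.02 m).
It fails at once if the dial or the radio is forced: more than 60 N from the knob or the fingers (contact force between any of knob, the fingers and radio above 60 N).
It also fails if it takes over 40 s, if anything falls off the work surface, if the arm or the gripper's body presses on something with over 40 N, if the wrist force passes 120 N, or if a joint passes its speed limit or range.

### The arm

A 6-joint arm with a two-finger parallel gripper is mounted at the origin on the work surface. World frame = base frame: x ahead of the robot, y to its left, z up, the work surface at z = 0. Lengths are in m, angles in rad, forces in N, time in s.
With the tool pointing down it reaches from about 0.325 to 1 m from the base axis. Payload 5.1 kg.
Tool frame: the origin (TCP) lies between the finger pads; the fingertips stand 19 mm ahead of it and the grasp point (between the pads) is the TCP (bot.nose_length is the z of the fingertips in the tool frame, in m); z points along the fingers, y is the direction in which the jaws open and shut (so a half turn about z gives the same grasp; the last joint's range is limited). The gripper opens to 85 mm and grips with 20 to 120 N. Pads are 22 mm wide; open, the fingers measure 114 mm over their backs; the gripper's body (76 mm by 85 mm) begins 54 mm behind the grasp point. The pads swing forward as they close: fully open they stand 13 mm farther back than shut.
Start: joints at [1.179, 0.124, 1.65, -0, 1.367, -0.083], TCP at [0.198, 0.619, 0.25] pointing down, gripper open.
Joint ranges: [-2.61, 2.61], [-1.02, 2.33], [0.03, 2.71], [-1.35, 4.49], [0.32, 2.68], [-2.91, 2.91]. Speed limits (rad/s): [2.57, 2.57, 3.14, 3.14, 3.14, 3.14].

### API

Orientations are given as a rotation vector (axis times angle).
In Python, from workcell import bot, optics, order, spotter gives the robot as it stands.
- The arm moves only by the tool send_rows, never from a script. Its argument "deltas" is a list of rows, each a list of 4 numbers: the shift along the tool's x, y, z in mm, then the turn about the tool's z in rad. In form: [[tx, ty, tz, yaw], ...]. A call has 1 to 8 rows; each row shifts and turns the commanded pose from where the row before left it, along the tool's axes as they then stand; what a row does not reach is not made up. A row lasts 1/8 s, in which the tool goes at most 62.5 mm and 10.7 degrees, less where a joint would pass 70% of its speed; a pose out of reach is approached as far as the arm can. A call is refused whole if a number of a shift passes 62.5 or a number of a turn 0.188, either way. A call with a gripper value outside its range is refused whole. "fingers" is the opening, from 0 (shut) to 1 (fully open), set as the call begins (left out, the last holds). The fingers move at their own pace and stop on an object; "squeeze" is the grip in N (left out, the last holds). Time passes only in rows, so rows that do not move let the fingers close. It gives the time, the measured TCP pose, the force and the opening at its end, in the units of the state.
- bot.get_state(): the state, without advancing time (a new reading comes with each control period).
- optics.get_image(name): name is "side" or "top" or "wrist"; returns the picture (384x512x3 uint8, red, green, blue); there is no depth.
- optics.camera_info(name): a dict with "fx", "fy", "cx", "cy" (pixels), "distortion" ([k1, k2, p1, p2, k3] as OpenCV has them; the pictures are not rectified), "eye" and "rotation" of the camera in the world; the wrist camera has in their place "mount" (4x4, takes a point from camera to tool coordinates, whose origin is the TCP and whose axes are the flange's). Camera axes: x right, y down, z forward; pixel columns grow to the right and rows downward; lengths in m; the calibration is good to about 2 mm. A picture is of the moment at which its call begins: read the wrist's pose just before it. camera_info takes no time and is no camera call.
- order.hand_in(): hands the job in, once; it reports no verdict.
Trained networks look in the newest picture that a camera, given by its name, has taken for a name from the list of things; names that differ only in an ending like _2 or _b are one class to them, and where a whole thing is asked for, a point or a joint stands for the part that bears it (a point fixed in the world has none). Each returns a list of dicts, best first, with "conf" (0 to 1); they miss things now and then, are a little off and sometimes report something else, mostly with a low value. They report only what shows in the picture. A call takes as long as a camera call. They do not tell look-alikes from the thing itself.
- spotter.find_in(label, camera): "uv" ([column, row] in pixels, amid what is visible of it).
- spotter.place_of(label, camera): "uv" ([column, row] in pixels: a listed point, or the origin of a listed thing).
The state is a dict: "t": time; "q": joint angles; "dq": joint speeds; "joint_efforts": joint torques, N m; "ee_pos": TCP position; "eef_rot": TCP orientation; "ft_force": force on the tool from outside, world axes, zero at the start; "moment": the same for the moment, N m; "grip_width": opening from 0.0 (shut) to 1.0 (fully open).
Only numpy, scipy, OpenCV 4.12 (cv2) and the standard library are available. Lean on these libraries where they do the work, as an engineer would, in place of code of your own. Each camera call takes 0.05 s, during which the arm holds its last target. There are 200 camera calls.

## Working session

There is one attempt and no reset: what is moved stays moved. The work goes in short steps, Python scripts to look and compute and a tool call to move; the robot and the scene stay as the last step left them, time stands still between calls to the robot, and variables do not carry over. Pictures are saved under pics/ and viewed, about 8 in all and at most 12, crops included, and the job is handed in when it is done.

Besides the shell and the picture viewer there is one more tool, called after "Emit:" as name(argument=value, ...) on one line, values as JSON. send_rows: Moves the arm, as the interface text tells. Its arguments: {"type":"object","properties":{"deltas":{"type":"array"},"fingers":{"type":"number"},"squeeze":{"type":"number"}},"required":["deltas"]}

```bash
mkdir -p pics
cat > h.py <<'E'
import numpy as np, cv2
from scipy.spatial.transform import Rotation as R
from workcell import bot, optics, order, spotter
def cam(n, s=None):
    c=optics.camera_info(n); K=np.array([[c['fx'],0,c['cx']],[0,c['fy'],c['cy']],[0,0,1.]]); d=np.array(c['distortion'])
    if n=='wrist':
        s=s or bot.get_state(); T=np.eye(4); T[:3,:3]=R.from_rotvec(s['eef_rot']).as_matrix(); T[:3,3]=s['ee_pos']
        T=T@np.array(c['mount']); return K,d,T[:3,3],T[:3,:3]
    return K,d,np.array(c['eye']),np.array(c['rotation'])
def ray(n,uv,z,s=None):
    K,d,e,Rm=cam(n,s); p=cv2.undistortPoints(np.array([[uv]],float),K,d)[0,0]
    v=Rm@np.array([p[0],p[1],1]); return e+v*(z-e[2])/v[2]
def proj(n,P,s=None):
    K,d,e,Rm=cam(n,s); P=np.atleast_2d(P).astype(float); return cv2.projectPoints((P-e)@Rm,np.zeros(3),np.zeros(3),K,d)[0][:,0]
def save(im,f): cv2.imwrite('pics/'+f,im[:,:,::-1])
E
python3 - <<'E'
from h import *
np.set_printoptions(precision=4,suppress=True)
s=bot.get_state(); print(s['t'],s['ee_pos'],s['eef_rot'],s['grip_width'])
ims=[]
for n in ['top','side','wrist']:
    im=optics.get_image(n); save(im,n+'0.png')
    print(n,cam(n)[2], optics.camera_info(n)['fx'])
    for l,z in [('knob',.0),('shaft_tip',.166),('puzzle_ring',0),('radio',0)]:
        for r in spotter.place_of(l,n)[:3]: print(n,l,r['uv'],round(r['conf'],2),ray(n,r['uv'],z,s))
E
```

```text
0.0 [0.1973 0.6187 0.249 ] [-0.4831 -3.1037  0.0032] 0.998161086582157
top [ 0.1755 -0.0856  1.5769] 431.517067441993Traceback (most recent call last):
  File "<stdin>", line 9, in <module>
  File "h.py", line 12, in ray
    v=Rm@np.array([p[0],p[1],1]); return e+v*(z-e[2])/v[2]
                                                      ~^^^
IndexError: invalid index to scalar variable.
```

View pics/top0.png

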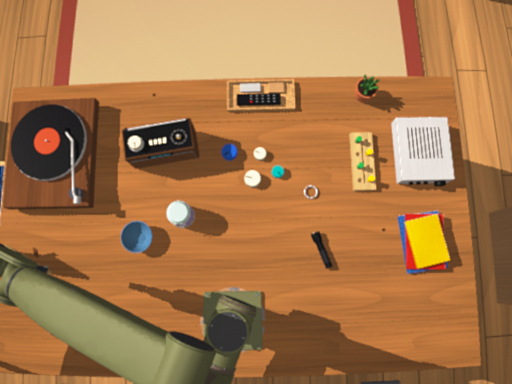

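The top view shows the radio at (160,140) and ivory cylinders at (260,153), smaller, and (252,178), larger. There are also blue ones at (230,151) and (278,172). The camera rotation is a rotation vector, so I'll fix that in the helper.

```bash
sed -i "s/np.array(c\['rotation'\])$/(lambda r: r if r.ndim==2 else R.from_rotvec(r).as_matrix())(np.array(c['rotation'],float))/" h.py
python3 - <<'E'
from h import *
np.set_printoptions(precision=4,suppress=True)
s=bot.get_state()
for n in ['top','side']:
    im=optics.get_image(n); save(im,n+'1.png')
    print(n,cam(n)[2])
    for l,z in [('knob',.0),('shaft_tip',.166),('puzzle_ring',0),('radio',0)]:
        for r in spotter.place_of(l,n)[:4]: print(n,l,np.array(r['uv']),round(r['conf'],2),ray(n,r['uv'],z,s))
im=cv2.imread('pics/top1.png')[100:220,110:310]; cv2.imwrite('pics/topc.png',cv2.resize(im,(800,480),interpolation=cv2.INTER_CUBIC))
E
```

```text
top [ 0.1755 -0.0856  1.5769]
top knob [276.4 171.4] 0.7 [ 0.5371 -0.1718  0.    ]
top knob [258.2 153.7] 0.68 [ 0.6072 -0.1052  0.    ]
top knob [251.6 177.4] 0.65 [ 0.5161 -0.0784  0.    ]
top knob [225.2 152.1] 0.59 [0.6164 0.0196 0.    ]
top puzzle_ring [309.8 194.6] 0.62 [ 0.4461 -0.2931  0.    ]
top radio [167.2 146.7] 0.76 [0.6434 0.2415 0.    ]
side [-0.0252 -0.8118  0.9691]
side knob [296.8 207.9] 0.64 [ 0.6037 -0.1144  0.    ]
side knob [270.2 214.3] 0.52 [ 0.5102 -0.0847  0.    ]
side knob [294.8 227.5] 0.52 [ 0.5413 -0.1811  0.    ]
side shaft_tip [164.8 171.4] 0.39 [0.2529 0.1437 0.166 ]
side puzzle_ring [298.1 264.6] 0.63 [ 0.4558 -0.304   0.    ]
side radio [250.4 151.5] 0.86 [0.652 0.248 0.   ]
```

View pics/topc.png

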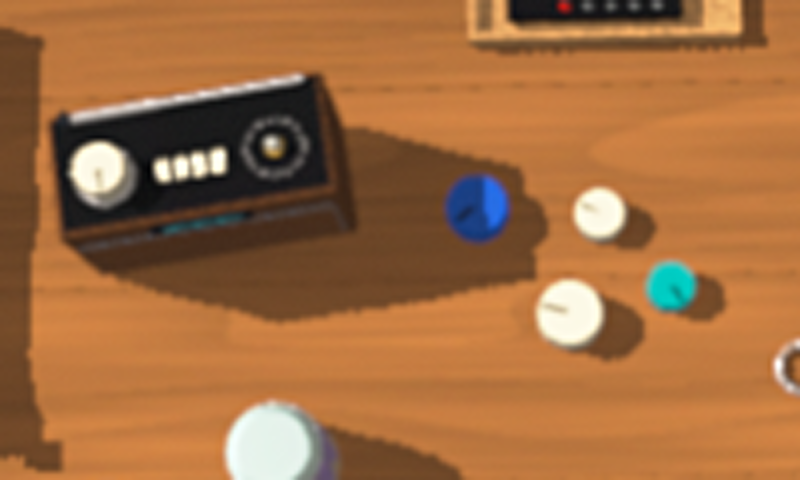

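View pics/side1.png

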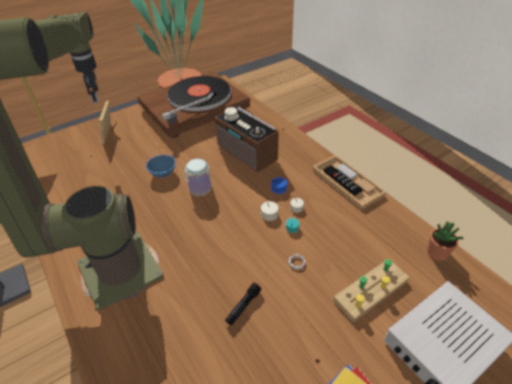

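The side view agrees with the top view. The smaller ivory knob is near (0.605,-0.11), and the bare shaft is at about uv (179,137) in the top picture. I'll plan a close look at the shaft first, since it lies on the way.

Run:
```python
from h import *
np.set_printoptions(precision=3,suppress=True)
s=bot.get_state(); M=np.array(optics.camera_info('wrist')['mount']); print(M, optics.camera_info('wrist')['fx'],bot.nose_length)
Rt=R.from_rotvec(s['eef_rot']).as_matrix(); print(Rt)
sh=ray('top',(178.7,136.8),.160); print('shaft',sh,s['t'])
k=ray('top',(260,153.3),.026); print('knob',k)
for P,z in((sh,.30),(k,.22)):
    tgt=np.array([P[0],P[1],z]); print(Rt.T@(tgt-s['ee_pos'])*1000)
```

```text
[[ 0.    -0.96  -0.281  0.072]
 [ 1.     0.001 -0.002  0.001]
 [ 0.002 -0.281  0.96  -0.124]
 [ 0.     0.     0.     1.   ]] 267.14594308237827 0.019
[[-0.953  0.304 -0.   ]
 [ 0.304  0.953  0.   ]
 [ 0.     0.    -1.   ]]
shaft [0.63  0.169 0.16 ] 0.6
knob [ 0.601 -0.112  0.026]
[-549.153 -297.423  -49.682]
[-606.923 -573.534   30.303]
```

Emit:
send_rows(deltas=[[-46, -25, -10, 0], [-46, -25, -10, 0], [-46, -25, -10, 0], [-46, -25, -10, 0], [-46, -25, -5, 0], [-46, -25, -5, 0], [-46, -25, 0, 0], [-46, -25, 0, 0]], fingers=0.75)

```text
t: 1.6
ee_pos: [0.4884, 0.3155, 0.3007]
eef_rot: [0.483, 3.104, 0.001]
ft_force: [0.4, 1.0, -0.0]
grip_width: 0.746
```

Emit:
send_rows(deltas=[[-46, -25, 0, 0], [-46, -25, 0, 0], [-46, -25, 0, 0], [-43, -22, 0, 0], [0, 0, 0, 0]])

```text
t: 2.22
ee_pos: [0.632, 0.1669, 0.2998]
eef_rot: [-0.489, -3.103, 0.001]
ft_force: [0.5, 0.1, 0.3]
grip_width: 0.754
```

Run:
```python
from h import *
np.set_printoptions(precision=4,suppress=True)
s=bot.get_state(); print(s['t'],s['ee_pos'],s['eef_rot'],s['grip_width'],s['q'])
im=optics.get_image('wrist'); save(im,'w1.png')
for r in spotter.place_of('shaft_tip','wrist'): print(r['uv'],r['conf'],ray('wrist',r['uv'],.166,s))
c=proj('wrist',[[.63,.169,.146]],s)[0]; print(c)
x,y=int(c[0]),int(c[1]); x0=max(0,x-80);y0=max(0,y-60)
cv2.imwrite('pics/w1c.png',cv2.resize(im[y0:y0+120,x0:x0+160,::-1],(800,600),interpolation=cv2.INTER_CUBIC)); print(x0,y0)
```

```text
2.225 [0.632  0.1669 0.2998] [-0.4895 -3.1029  0.0008] 0.7538046025135422 [ 0.1762  0.1067  1.5861 -0.0004  1.4492 -1.0816]
[263.1, 189.1] 0.52 [0.6345 0.1732 0.166 ]
[257.6735 181.3812]
177 121
```

View pics/w1c.png

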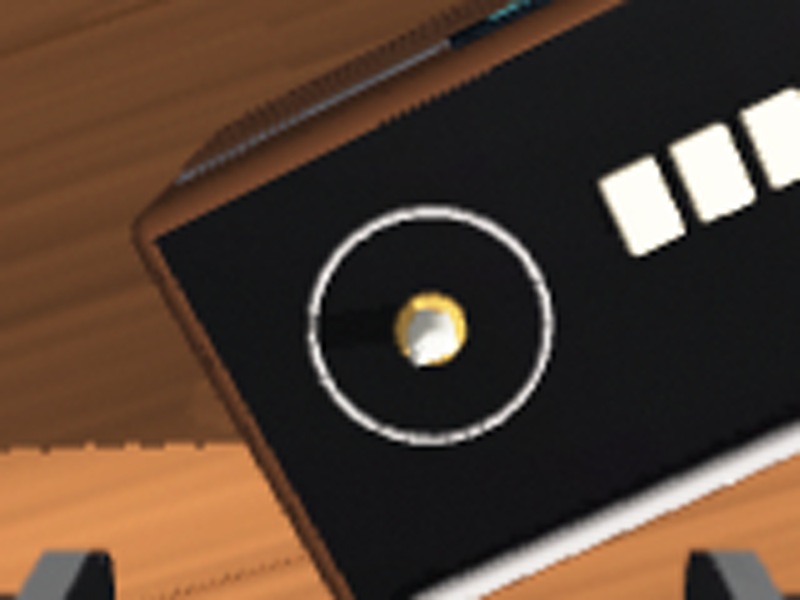

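The crop shows the shaft's ring centred at uv (263,186). Brass is visible on the upper left of the white part, so the flat probably faces that way. I'll take a closer look.

Emit:
send_rows(deltas=[[-10, 0, 35, 0], [-10, 0, 35, 0], [0, 0, 0, 0], [0, 0, 0, 0]])

```text
t: 2.82
ee_pos: [0.6493, 0.1644, 0.232]
eef_rot: [0.481, 3.103, 0.001]
ft_force: [0.3, -0.7, -0.6]
grip_width: 0.744
```

```bash
cat >> h.py <<'E'
def crop(im,c,w,f):
    x0=int(c[0]-w/2);y0=int(c[1]-w/2); x0=max(0,x0);y0=max(0,y0)
    k=600//w; cv2.imwrite('pics/'+f,cv2.resize(im[y0:y0+w,x0:x0+w,::-1],None,fx=k,fy=k,interpolation=cv2.INTER_CUBIC)); print('crop',x0,y0,k)
E
python3 - <<'E'
from h import *
np.set_printoptions(precision=4,suppress=True)
s=bot.get_state(); print(s['t'],s['ee_pos'],s['eef_rot'])
im=optics.get_image('wrist'); save(im,'w2.png')
for r in spotter.place_of('shaft_tip','wrist'): print(r['uv'],r['conf'],ray('wrist',r['uv'],.166,s))
crop(im,proj('wrist',[[.634,.170,.150]],s)[0],75,'w2c.png')
E
```

```text
2.825 [0.6493 0.1644 0.232 ] [0.4811 3.103  0.0012]
[264.1, 193.9] 0.59 [0.637  0.1747 0.166 ]
[65.2, 194.4] 0.58 [0.5915 0.0297 0.166 ]
crop 219 148 8
```

View pics/w2c.png

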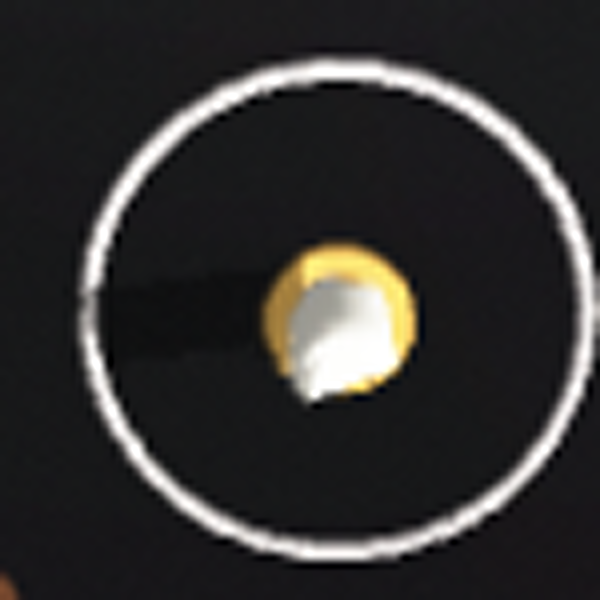

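The crop shows the ring, the brass collar at crop (340,320) and the white D with a sharp corner at (310,400). I'll fit the D prism's silhouette to it.

```bash
cat > fit.py <<'E'
from h import *
from scipy.spatial import ConvexHull
np.set_printoptions(precision=4,suppress=True)
im=cv2.imread('pics/w2.png')[:,:,::-1]; s=dict(ee_pos=[0.6493,0.1644,0.232],eef_rot=[0.4811,3.103,0.0012])
S=8;x0,y0,w=219,148,75
sub=cv2.resize(im[y0:y0+w,x0:x0+w],None,fx=S,fy=S,interpolation=cv2.INTER_CUBIC)
hsv=cv2.cvtColor(sub,cv2.COLOR_RGB2HSV); cen=np.zeros(sub.shape[:2],np.uint8); cv2.circle(cen,(340,325),110,255,-1)
mask=(hsv[...,2]>85)&(hsv[...,1]<75)&(cen>0); brass=(hsv[...,2]>85)&(hsv[...,1]>=75)&(cen>0)
vis=mask|brass
# ring outer ellipse centre -> panel centre
ring=((hsv[...,2]>130)&(cen==0)&(hsv[...,1]<80)).astype(np.uint8); 
pts=np.argwhere(ring)[:,::-1].astype(np.float32); pts=pts[(np.hypot(*(pts-[337,310]).T)<270)]
el=cv2.fitEllipse(cv2.convexHull(pts)); print('ring',el)
c=np.array(el[0])/S+[x0,y0]-0.5; print('ring centre world',ray('wrist',c,.148,s))
def D(r,f,a,z,P):
    t=np.linspace(0,2*np.pi,90); q=np.c_[r*np.cos(t),r*np.sin(t)]; q[:,0]=np.minimum(q[:,0],f)
    ca,sa=np.cos(a),np.sin(a); q=q@np.array([[ca,sa],[-sa,ca]]); return np.c_[q+P,np.full(90,z)]
def sil(a,P,dz=0):
    p=np.r_[D(.005,.002,a,.1515+dz,P),D(.005,.002,a,.164+dz,P),D(.0035,.002,a,.166+dz,P)]
    u=((proj('wrist',p,s)-[x0,y0]+.5)*S).astype(np.float32); h=cv2.convexHull(u).astype(int)
    m=np.zeros(sub.shape[:2],np.uint8); cv2.fillPoly(m,[h],1); return m>0
P0=ray('wrist',c,.148,s)[:2]; res=[]
for dx in np.arange(-.003,.0031,.001):
  for dy in np.arange(-.003,.0031,.001):
    for a in np.radians(np.arange(0,360,10)):
        m=sil(a,P0+[dx,dy]); res.append(((m&mask).sum()/(m|mask).sum(),np.degrees(a),dx,dy))
res.sort(reverse=True)
for r in res[:8]: print(np.array(r))
print('P0',P0, 'by angle at best:'); b=res[0]
for a in range(0,360,30): print(a,round(max(r[0] for r in res if abs(r[1]-a)<1),3),end=' | ')
m=sil(np.radians(b[1]),P0+[b[2],b[3]]); o=sub.copy(); 
cs,_=cv2.findContours(m.astype(np.uint8),0,1); cv2.drawContours(o,cs,-1,(255,0,0),2); cs,_=cv2.findContours(mask.astype(np.uint8),0,1); cv2.drawContours(o,cs,-1,(0,255,0),1)
save(o[150:500,150:550],'fit.png')
E
python3 fit.py
```

```text
ring ((338.8594665527344, 310.1075744628906), (502.0863952636719, 517.81396484375), 85.989501953125)
ring centre world [0.6355 0.1729 0.148 ]
[ 0.9195 10.      0.001   0.    ]
[0.9153 0.     0.001  0.    ]
[ 0.8999 20.      0.001   0.    ]
[  0.8885 350.       0.001    0.    ]
[ 0.8734 30.      0.001   0.    ]
[  0.8593 340.       0.001    0.    ]
[ 0.8339 40.      0.001   0.    ]
[  0.8321 350.       0.       0.    ]
P0 [0.6355 0.1729] by angle at best:
0 0.915 | 30 0.873 | 60 0.74 | 90 0.661 | 120 0.754 | 150 0.789 | 180 0.815 | 210 0.791 | 240 0.723 | 270 0.681 | 300 0.739 | 330 0.831 |
```

View pics/fit.png

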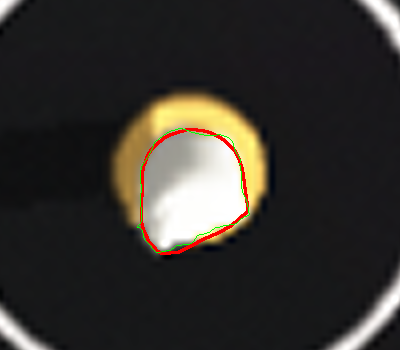

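The fit is clean: the shaft is at about (0.6365, 0.173) and its flat faces about +6° world. Next I go above the knob.

Emit:
send_rows(deltas=[[-5, -40, 0, 0], [-5, -40, 0, 0], [-5, -40, 5, 0], [-5, -40, 15, 0], [-5, -40, 20, 0], [-5, -40, 20, 0], [-10, -37, 22, 0], [0, 0, 0, 0]])

```text
t: 3.92
ee_pos: [0.6026, -0.1145, 0.148]
eef_rot: [-0.488, -3.102, 0.0]
ft_force: [-1.1, 0.5, -0.6]
grip_width: 0.749
```

Run:
```python
from h import *
np.set_printoptions(precision=4,suppress=True)
s=bot.get_state(); print(s['t'],s['ee_pos'],s['eef_rot'],s['q'])
im=optics.get_image('wrist'); save(im,'w3.png')
for r in spotter.place_of('knob','wrist'): print(r['uv'],r['conf'],ray('wrist',r['uv'],.0,s))
```

```text
3.925 [ 0.6026 -0.1145  0.148 ] [-0.4879 -3.1024  0.0001] [-0.2753  0.1284  1.8234 -0.0002  1.1908 -1.534 ]
[262.1, 183.6] 0.91 [ 0.6029 -0.1082  0.    ]
[179.3, 139.4] 0.91 [ 0.5333 -0.1739  0.    ]
[369.2, 158.0] 0.77 [0.6106 0.0053 0.    ]
[261.9, 81.7] 0.6 [ 0.5071 -0.0781  0.    ]
```

View pics/w3.png

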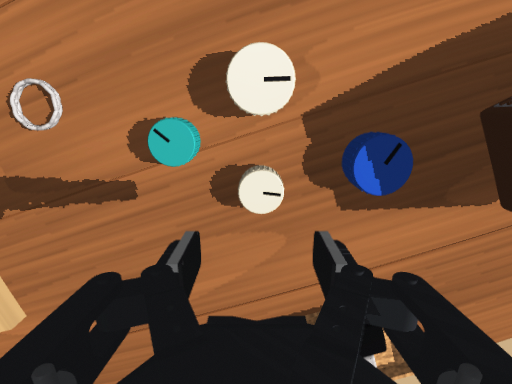

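The wrist view shows the small ivory knob with its top at about (262,191) and the pointer running right to (280,194). The neighbours stand clear of the finger paths. I'll measure its position and pointer.

```bash
python3 - <<'E'
from h import *
np.set_printoptions(precision=4,suppress=True)
im=cv2.imread('pics/w3.png')[:,:,::-1]; s=dict(ee_pos=[0.6026,-0.1145,0.148],eef_rot=[-0.4879,-3.1024,0.0001])
x0,y0,w,S=225,155,75,8
sub=cv2.resize(im[y0:y0+w,x0:x0+w],None,fx=S,fy=S,interpolation=cv2.INTER_CUBIC); v=sub.min(2).astype(int)
m=(v>175).astype(np.uint8); n,l,st,ce=cv2.connectedComponentsWithStats(m); i=1+st[1:,4].argmax()
hull=cv2.convexHull(np.argwhere(l==i)[:,::-1].astype(np.int32)); el=cv2.fitEllipse(hull); print(el)
tw=lambda p,z: ray('wrist',np.array(p)/S+[x0,y0]-.5,z,s)
C=tw(el[0],.026); print('top centre',C)
hm=np.zeros(v.shape,np.uint8); cv2.fillPoly(hm,[hull],1); hm=cv2.erode(hm,np.ones((25,25))); 
d=(v<110)&(hm>0); p=np.argwhere(d)[:,::-1]; W=np.array([tw(q,.026)[:2] for q in p[::7]]); mu=W.mean(0); u=np.linalg.svd(W-mu)[2][0]; u*=np.sign(u@(mu-C[:2]))
print('line angle',np.degrees(np.arctan2(u[1],u[0])),'len',np.ptp((W-mu)@u),'ends rel C',(W-C[:2])[((W-mu)@u).argmin()],(W-C[:2])[((W-mu)@u).argmax()])
hw=np.array([tw(q[0],.026)[:2] for q in hull]); print('extent',np.ptp(hw,0))
Rt=R.from_rotvec(s['eef_rot']).as_matrix(); print('move',Rt.T@(np.array([C[0],C[1],.024])-s['ee_pos'])*1000)
print('tool y angle',np.degrees(np.arctan2(Rt[1,1],Rt[0,1])))
E
sed -i 's/np.arange(0,360,10)/np.arange(-14,24,2)/; s/-.003,.0031,.001/-.001,.0021,.0005/;/by angle/,$d' fit.py; python3 fit.py
```

```text
((293.1903991699219, 294.8418273925781), (345.169677734375, 363.14544677734375), 70.90367126464844)
top centre [ 0.6034 -0.1098  0.026 ]
line angle 65.04288207221579 len 0.01704706306440874 ends rel C [0.0009 0.0012] [0.0086 0.0164]
extent [0.0429 0.0433]
move [  0.5761   4.7508 123.9996]
tool y angle 72.12512924833116
ring ((338.8594665527344, 310.1075744628906), (502.0863952636719, 517.81396484375), 85.989501953125)
ring centre world [0.6355 0.1729 0.148 ]
[0.9234 6.     0.001  0.    ]
[0.9228 8.     0.001  0.    ]
[0.9227 4.     0.001  0.    ]
[ 0.9192 10.      0.001   0.    ]
[0.919 2.    0.001 0.   ]
[ 0.9172 12.      0.001   0.    ]
[0.9166 8.     0.0005 0.    ]
[0.9164 4.     0.0005 0.    ]
```

Emit:
send_rows(deltas=[[0.5, 5, 30, 0], [0, 0, 30, 0], [0, 0, 30, 0], [0, 0, 20, 0], [0, 0, 15, 0], [0, 0, 0, 0]])

```text
t: 4.78
ee_pos: [0.604, -0.1073, 0.0227]
eef_rot: [-0.482, -3.103, -0.0]
ft_force: [0.4, 0.3, 0.1]
grip_width: 0.754
```

Emit:
send_rows(deltas=[[0, 0, 0, 0], [0, 0, 0, 0], [0, 0, 0, 0], [0, 0, 0, 0], [0, 0, 0, 0], [0, 0, 0, 0]], fingers=0, squeeze=40)

```text
t: 5.52
ee_pos: [0.6056, -0.1081, 0.0249]
eef_rot: [0.483, 3.101, -0.0]
ft_force: [-0.7, 0.3, 6.5]
grip_width: 0.498
```

Gripped at opening 0.50. I'll lift with the turn.

Emit:
send_rows(deltas=[[0, 0, -20, 0], [0, 0, -30, 0], [0, 0, -30, 0.17], [0, 0, -30, 0.17], [0, 0, -30, 0.17], [0, 0, -30, 0.17], [0, 0, -30, 0.17], [0, 0, -12, 0.18]])

```text
t: 6.52
ee_pos: [0.6049, -0.108, 0.2389]
eef_rot: [1.954, 2.455, 0.002]
ft_force: [-0.3, 0.0, -0.6]
grip_width: 0.498
```

Run:
```python
from h import *
np.set_printoptions(precision=4,suppress=True)
s=bot.get_state(); Rt=R.from_rotvec(s['eef_rot']).as_matrix()
print(s['t'],s['ee_pos'],s['eef_rot'],s['q'],s['grip_width'],s['ft_force'],'ty',np.degrees(np.arctan2(Rt[1,1],Rt[0,1])))
im=optics.get_image('wrist'); save(im,'w4.png')
print('move',Rt.T@(np.array([.6365,.173,s['ee_pos'][2]])-s['ee_pos'])*1000, proj('wrist',[s['ee_pos']],s))
```

```text
6.525 [ 0.6049 -0.108   0.2389] [1.9544 2.455  0.0024] [-0.2639  0.0517  1.7467 -0.      1.3393 -0.49  ] 0.4983863414339021 [-0.314   0.0079 -0.632 ] ty 12.95296181963007
move [266.7247  93.7786  -0.1788] [[256.2108 257.6539]]
```

View pics/w4.png

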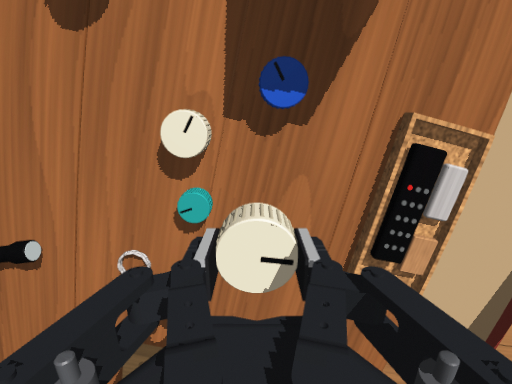

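The knob is held with its face centred at (257,254) and the pointer to (293,262). I'll measure both again in the hand.

```bash
cat > hand.py <<'E'
from h import *
np.set_printoptions(precision=4,suppress=True)
def inhand(im,s):
    zt=s['ee_pos'][2]+.001; x0,y0,w,S=200,190,120,5
    sub=cv2.resize(im[y0:y0+w,x0:x0+w],None,fx=S,fy=S,interpolation=cv2.INTER_CUBIC).astype(int); v=sub.min(2)
    m=((v>185)).astype(np.uint8); m=cv2.morphologyEx(m,cv2.MORPH_OPEN,np.ones((15,15))); n,l,st,ce=cv2.connectedComponentsWithStats(m); i=1+st[1:,4].argmax()
    hull=cv2.convexHull(np.argwhere(l==i)[:,::-1].astype(np.int32))
    tw=lambda p: ray('wrist',np.array(p)/S+[x0,y0]-.5,zt,s)[:2]
    hw=np.array([tw(q[0]) for q in hull]); (cx,cy),r=cv2.minEnclosingCircle((hw*1000).astype(np.float32)); C=np.array([cx,cy])/1000
    e=cv2.fitEllipse(hull); C2=tw(e[0])
    hm=np.zeros(v.shape,np.uint8); cv2.fillPoly(hm,[hull],1); hm=cv2.erode(hm,np.ones((31,31)))
    p=np.argwhere((v<100)&(hm>0))[:,::-1]; W=np.array([tw(q) for q in p[::7]]); mu=W.mean(0); u=np.linalg.svd(W-mu)[2][0]; u*=np.sign(u@(mu-C2))
    Rt=R.from_rotvec(s['eef_rot']).as_matrix()
    print('circ',C,r,'ell',C2,e[1],'angle',np.degrees(np.arctan2(u[1],u[0])),'len',np.ptp((W-mu)@u),'from C2',(W-C2)[((W-mu)@u).argmin()])
    for c in(C,C2): print('centre in tool mm',(Rt.T@np.r_[c-np.array(s['ee_pos'])[:2],0])[:2]*1000)
    return C2
if __name__=='__main__':
    s=dict(ee_pos=[.6049,-.108,.2389],eef_rot=[1.9544,2.455,.0024]); inhand(cv2.imread('pics/w4.png')[:,:,::-1],s)
E
python3 hand.py
```

```text
circ [ 0.6035 -0.1032] 25.653427124023438 ell [ 0.6031 -0.1023] (363.40521240234375, 448.79901123046875) angle -19.71229828482407 len 0.025101737992926698 from C2 [-0.003   0.0221]
centre in tool mm [ 4.9785 -0.2535]
centre in tool mm [ 5.9478 -0.4891]
```

```bash
cat > hand.py <<'E'
from h import *
from scipy.optimize import least_squares
np.set_printoptions(precision=4,suppress=True)
def inhand(im,s,name=None):
    zt=s['ee_pos'][2]+.001; S=6; x0,y0,w=200,190,120
    sub=cv2.resize(im[y0:y0+w,x0:x0+w],None,fx=S,fy=S,interpolation=cv2.INTER_CUBIC); v=sub.min(2).astype(int)
    tw=lambda p: ray('wrist',np.array(p)/S+[x0,y0]-.5,zt,s)[:2]
    box=np.zeros(v.shape,bool); box[(246-y0)*S:(274-y0)*S,(252-x0)*S:(296-x0)*S]=1
    n,l,st,ce=cv2.connectedComponentsWithStats(((v<110)&box).astype(np.uint8)); i=1+st[1:,4].argmax()
    W=np.array([tw(q) for q in np.argwhere(l==i)[::9,::-1]]); mu=W.mean(0); u=np.linalg.svd(W-mu)[2][0]
    Rt=R.from_rotvec(s['eef_rot']).as_matrix()
    if u@Rt[:2,1]<0:u=-u
    t=(W-mu)@u; st_=mu+u*t.min()
    # lower arc of the face, radially outward from guess
    g=((np.array([257.5,255])-[x0,y0])*S); E=[]
    for a in np.radians(np.arange(35,146,3)):
        d=np.array([np.cos(a),np.sin(a)]); rr=np.arange(26*S,50*S); q=(g+np.outer(rr,d)).astype(int); q=q[(q<w*S).all(1)]
        k=np.argmax(v[q[:,1],q[:,0]]<130); 
        if k>0: E.append(tw(q[k]))
    E=np.array(E); f=least_squares(lambda p: np.hypot(*(E-p).T)-.022, g*0+s['ee_pos'][:2],loss='soft_l1',f_scale=.0004)
    C=f.x; print('circle C',C,'rms',np.sqrt((f.fun**2).mean()),'n',len(E))
    print('line angle',np.degrees(np.arctan2(u[1],u[0])),'len',np.ptp(t),'line-start C',st_-u*.0015,'C off line',np.cross(u,C-mu))
    for c in(C,st_-u*.0015): print(' in tool mm',(Rt.T@np.r_[c-np.array(s['ee_pos'])[:2],0])[:2]*1000)
    return C,u
if __name__=='__main__':
    s=dict(ee_pos=[.6049,-.108,.2389],eef_rot=[1.9544,2.455,.0024]); inhand(cv2.imread('pics/w4.png')[:,:,::-1],s)
E
python3 -W ignore hand.py
```

```text
circle C [ 0.5998 -0.1067] rms 0.0018082377711145898 n 36
line angle 3.779123829155948 len 0.01972335360775282 line-start C [ 0.6055 -0.1081] C off line 0.001804946583918113
 in tool mm [ 2.4376 -4.7196]
 in tool mm [-0.2405  0.5414]
```

Pointer is at 3.8° against a target of about 6°, and the knob is centred on the TCP within 1 mm. I'll move beside the shaft and look with the knob and shaft in the same frame.

Emit:
send_rows(deltas=[[38, 16, 0, 0], [38, 16, 0, 0], [38, 16, 0, 0], [38, 16, 0, 0], [38, 16, 0, 0], [35, 14, 0, -0.035], [0, 0, 0, 0], [0, 0, 0, 0]])

```text
t: 7.58
ee_pos: [0.6437, 0.1324, 0.2351]
eef_rot: [-1.904, -2.498, 0.001]
ft_force: [0.0, -0.1, -1.1]
grip_width: 0.499
```

```bash
python3 -W ignore - <<'E'
from h import *
from hand import inhand
s=bot.get_state(); Rt=R.from_rotvec(s['eef_rot']).as_matrix()
print(s['t'],s['ee_pos'],s['eef_rot'],'ty',np.degrees(np.arctan2(Rt[1,1],Rt[0,1])))
im=optics.get_image('wrist'); save(im,'w5.png'); inhand(im,s)
for r in spotter.place_of('shaft_tip','wrist'): print(r['uv'],r['conf'],ray('wrist',r['uv'],.166,s))
c=proj('wrist',[[.6365,.173,.148],[.6365,.173,.166]],s); print(c)
x0,y0=150,60; cv2.imwrite('pics/w5c.png',cv2.resize(im[y0:y0+200,x0:x0+200,::-1],(600,600),interpolation=cv2.INTER_CUBIC))
E
```

```text
7.575 [0.6437 0.1324 0.2351] [-1.9044 -2.4981  0.0015] ty 15.360783583258845
circle C [0.6427 0.1335] rms 0.002174602061172543 n 37
line angle 8.289343308497111 len 0.01727989624749006 line-start C [0.6443 0.1327] C off line 0.0010283901978098073
 in tool mm [ 1.3264 -0.6693]
 in tool mm [0.1231 0.6772]
[262.1, 157.9] 0.69 [0.6367 0.1733 0.166 ]
[[261.3705 154.5867]
 [261.7486 158.2505]]
```

View pics/w5c.png

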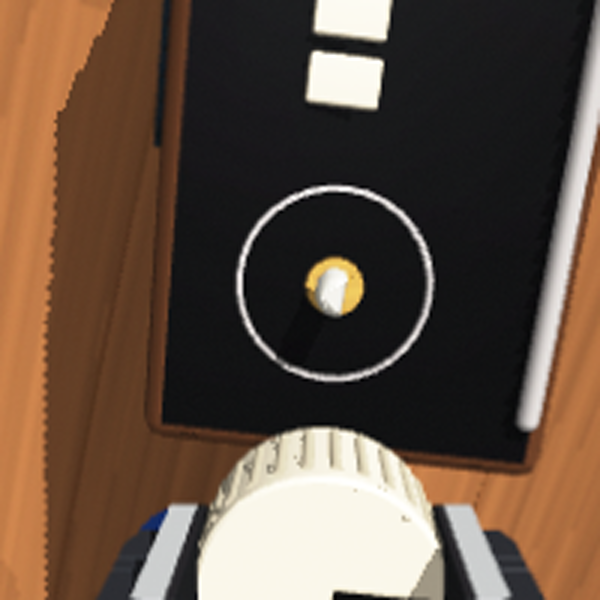

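The shaft position is confirmed: the ring at (261.7,154.3) matches the prediction within 0.5 px. The flat faces right in the picture. One more silhouette fit here for the angle.

```bash
sed -e "s/w2.png/w5.png/; s/ee_pos=.*))*$/ee_pos=[.6437,.1324,.2351],eef_rot=[-1.9044,-2.4981,.0015])/; s/x0,y0,w=219,148,75/x0,y0,w=224,118,75/; s/340,325/300,300/; s/110,255/100,255/; /^ring=/,/^c=/d; s/^P0=.*/P0=np.array([.6360,.1729]); res=[]/; s/np.arange(-14,24,2)/np.arange(-24,36,3)/" fit.py > fit2.py; python3 fit2.py
```

```text
[0.9218 6.     0.0005 0.    ]
[0.9163 3.     0.0005 0.    ]
[0.916  9.     0.0005 0.    ]
[ 0.9065 12.      0.0005  0.    ]
[0.9055 0.     0.0005 0.    ]
[ 0.9001  3.      0.0005 -0.0005]
[ 0.9     6.      0.0005 -0.0005]
[ 0.8975 -3.      0.0005  0.    ]
```

Emit:
send_rows(deltas=[[21, 2, 0, 0], [20, 1.5, 0, 0], [0, 0, 20, 0], [0, 0, 18, 0], [0, 0, 0, 0], [0, 0, 0, 0]])

```text
t: 8.43
ee_pos: [0.6367, 0.1729, 0.1969]
eef_rot: [-1.906, -2.497, 0.001]
ft_force: [1.0, -0.7, -0.3]
grip_width: 0.497
```

Run:
```python
from h import *
for i in range(3):
    s=bot.get_state(); Rt=R.from_rotvec(s['eef_rot']).as_matrix()
    print(s['t'],s['ee_pos'],'tool err mm',(Rt.T@(np.array([.6365,.1729,0])-s['ee_pos']))[:2]*1000,s['ft_force'])
    im=optics.get_image('wrist')
save(im,'w6.png')
```

```text
8.425 [0.63670398 0.17285235 0.19688072] tool err mm [ 0.10660245 -0.0522859 ] [ 1.03825488 -0.67567623 -0.27638818]
8.475 [0.63702923 0.17297662 0.19762625] tool err mm [ 0.08212568 -0.64094499] [ 0.92662569 -0.43614039 -0.15275172]
8.525 [0.63718478 0.17304061 0.19805885] tool err mm [ 0.07064199 -0.93848643] [ 0.61611931 -0.07183575  0.55726903]
```

Emit:
send_rows(deltas=[[0, -0.3, 3, 0], [0, 0, 2, 0], [0, 0, 2, 0], [0, 0, 2, 0], [0, 0, 1, 0], [0, 0, 0, 0]])

```text
t: 9.32
ee_pos: [0.6364, 0.173, 0.1872]
eef_rot: [1.906, 2.497, -0.001]
ft_force: [0.2, -0.7, 0.1]
grip_width: 0.498
```

Emit:
send_rows(deltas=[[0, 0, 2, 0], [0, 0, 1, 0], [0, 0, 0, 0]])

```text
t: 9.7
ee_pos: [0.6364, 0.173, 0.1843]
eef_rot: [1.906, 2.497, -0.0]
ft_force: [0.7, -1.7, -0.6]
grip_width: 0.495
```

Emit:
send_rows(deltas=[[0, 0, 1.5, 0], [0, 0, 1.5, 0], [0, 0, 1, 0], [0, 0, 1, 0], [0, 0, 0, 0]])

```text
t: 10.32
ee_pos: [0.6364, 0.173, 0.1792]
eef_rot: [1.906, 2.497, -0.0]
ft_force: [0.7, -3.8, 1.4]
grip_width: 0.494
```

Emit:
send_rows(deltas=[[0, 0, 1, 0], [0, 0, 1, 0], [0, 0, 0, 0], [0, 0, 0, 0]])

```text
t: 10.82
ee_pos: [0.6364, 0.1731, 0.1773]
eef_rot: [1.906, 2.497, -0.0]
ft_force: [-0.1, -3.2, 1.3]
grip_width: 0.499
```

Emit:
send_rows(deltas=[[-0.3, 0, 1, 0], [0, 0, 0.5, 0], [0, 0, 0, 0], [0, 0, 0, 0]])

```text
t: 11.32
ee_pos: [0.6365, 0.173, 0.1761]
eef_rot: [1.906, 2.497, 0.0]
ft_force: [-0.3, -2.8, 2.4]
grip_width: 0.494
```

Emit:
send_rows(deltas=[[0, 0, 1, 0], [0, 0, 0.5, 0], [0, 0, 0, 0], [0, 0, 0, 0]])

```text
t: 11.82
ee_pos: [0.6365, 0.173, 0.1746]
eef_rot: [1.906, 2.497, 0.0]
ft_force: [-1.2, -2.6, 5.4]
grip_width: 0.492
```

Emit:
send_rows(deltas=[[0, 0, 1, 0], [0, 0, 0.5, 0], [0, 0, 0, 0], [0, 0, 0, 0]])

```text
t: 12.32
ee_pos: [0.6366, 0.173, 0.1732]
eef_rot: [1.906, 2.497, 0.0]
ft_force: [-1.5, -3.2, 5.7]
grip_width: 0.498
```

Emit:
send_rows(deltas=[[0, 0, 0.5, 0], [0, 0, 0.5, 0], [0, 0, 0, 0], [0, 0, 0, 0]])

```text
t: 12.82
ee_pos: [0.6366, 0.173, 0.1727]
eef_rot: [1.906, 2.497, 0.001]
ft_force: [-2.9, -3.1, 6.9]
grip_width: 0.499
```

Emit:
send_rows(deltas=[[0, 0, 0.5, 0], [0, 0, 0.5, 0], [0, 0, 0, 0], [0, 0, 0, 0]])

```text
t: 13.32
ee_pos: [0.6367, 0.173, 0.1726]
eef_rot: [1.906, 2.497, 0.001]
ft_force: [-2.8, -3.8, 10.5]
grip_width: 0.496
```

Emit:
send_rows(deltas=[[0, 0, 0.5, 0], [0, 0, 0.5, 0], [0, 0, 0, 0], [0, 0, 0, 0]])

```text
t: 13.82
ee_pos: [0.6367, 0.173, 0.1724]
eef_rot: [1.906, 2.497, 0.001]
ft_force: [-4.3, -4.6, 13.8]
grip_width: 0.497
```

The force follows the spring from about 3 N to 7 N, then rises to 14 N while z stalls at 0.1725. That is the hard stop where I expected it (0.173). One check picture.

```bash
python3 -W ignore - <<'E'
from h import *
from hand import inhand
s=bot.get_state(); print(s['t'],s['ee_pos'],s['ft_force'])
im=optics.get_image('wrist'); save(im,'w7.png'); inhand(im,s)
E
```

```text
13.825 [0.6367 0.173  0.1724] [-4.2722 -4.5695 13.7674]
circle C [0.6363 0.1738] rms 7.406609962488579e-05 n 37
line angle 8.210016063970368 len 0.017163758839877793 line-start C [0.6373 0.1733] C off line 0.0005734462205259092
 in tool mm [ 0.8381 -0.2454]
 in tool mm [0.1452 0.6789]
```

View pics/w7.png

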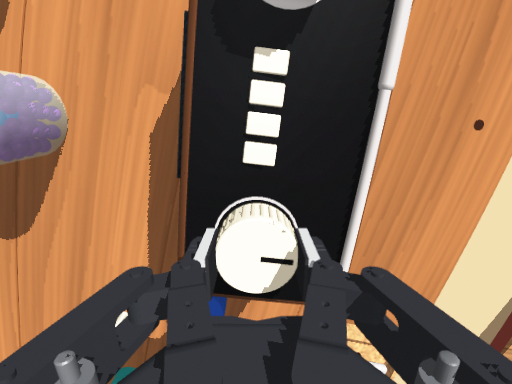

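The picture shows the knob seated concentric in the steel rim, upright, with the pointer at about 8°. The pointer's measured length is unchanged (17.2 mm against 17.3 mm), so the knob has not slid in the grip. Handing in.

```bash
python3 -c "
from h import *
print(order.hand_in()); s=bot.get_state(); print(s['t'],s['ee_pos'],s['ft_force'])"
```

```text
the job is handed in; nothing more can be done
None
the job is handed in; nothing more can be done
```

I picked up the smaller ivory knob, turned it to match the shaft's flat, pushed it home on the D-shaft, and pressed the dial in. I handed the job in at about 14 s while still holding it pressed with a 40 N grip; hand-in gives no verdict.

**Last checks:**
- **Pressed in:** the push force rose from about 3 N to 7 N over the spring travel. It then climbed to 13.8 N with the height stalled at 0.1724 m, against about 0.173 m expected for fully pressed.
- **Aligned:** the pointer measured 8° and the shaft's flat 6°. The measured knob centre and the shaft axis agree to about 1 mm.
- **No slip in the grip:** the pointer's measured length stayed at 17.2 mm.

**Disagreements and gaps:**
- An earlier circle fit of the knob in the hand was poor (about 2 mm rms) because of the background. I relied on the pointer line instead, and the final fit was good (0.07 mm rms).
- A sideways force of about 6 N remains from a small lateral offset.
- I did not measure the other objects again; I saw no contact with them.

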